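Slide the well cover home on the prep board

ROBOT

A 6-joint arm with a two-finger parallel gripper is mounted at the origin on a cart in front of the work surface, level with it; the furniture and walls round the work are solid. World frame = base frame: x ahead of the robot, y to its left, z up, the work surface at z = 0. Lengths are in m, angles in degrees, forces in N, time in s.
With the tool pointing down it reaches from about 0.4 to 0.825 m from the base axis. Payload 7 kg.
Tool frame: the origin (TCP) lies on the centre line of the jaws, within the pads' length; the fingertips stand 14 mm ahead of it and the grasp point (between the pads) lies 5 mm behind it; z points along the fingers, y is the line along which they close (so a half turn about z gives the same grasp; the last joint's range is limited). The gripper opens to 88 mm and grips with 3 to 60 N. Pads are 19 mm wide; open, the fingers measure 130 mm over their backs; the gripper's body (78 mm by 193 mm) begins 47 mm behind the grasp point.
Start: joints at [-57.863, 20.546, 0.682, 0, -70.136, -16.507], TCP at [0.182, -0.65, 0.241] pointing down, gripper open.
Joint ranges: [-176.03, 176.03], [-82.01, 121.73], [-58.28, 71.71], [-173.87, 95.51], [-174.79, -0.11], [-173.66, 173.66]. Speed limits (degrees/s): [136.94, 136.94, 172.46, 180, 180, 180].

INTERFACE

Orientations are given as [roll, pitch, yaw] about the fixed x, y, z axes, in that order (R = Rz(yaw) Ry(pitch) Rx(roll)).
In Python, from plant import r gives the robot as it stands.
- The arm moves only by the tool send_rows, never from a script. Its argument "steps" is a list of rows, each an object with "dp": the shift along the tool's x, y, z in mm, a list of three; "roll": the turn about the tool's z in rad; "jaw": the opening in per cent of the stroke, from 0 (shut) to 100 (fully open). In form: [{"dp": [tx, ty, tz], "roll": roll, "jaw": jaw}, ...]. A call has 1 to 5 rows; each row is the pose to reach, as a shift and turn from the pose commanded when the call began, along the tool's axes at that moment; what a row does not reach only later rows make up. A row lasts 1/8 s, in which the tool goes at most 62.5 mm and 10.7 degrees, less where a joint would pass 70% of its speed; a pose out of reach is approached as far as the arm can. A call with a gripper value outside its range is refused whole. The fingers move at their own pace and stop on an object; "newtons" is the grip in N (left out, the last holds). Time passes only in rows, so rows that repeat a pose let the fingers close. It gives the time, the measured TCP pose, the force, the opening and the grip force at its end, in the units of the state.
- r.get_state(): the state, without advancing time (a new reading comes with each control period).
- r.capture(name): name is "scene" or "side" or "wrist"; returns a dict with "image" (384x512x3 uint8, blue, green, red), "K" (3x3 intrinsics, pixels), "rvec" (rotation vector, rad) and "tvec" (3), from world to camera coordinates, as OpenCV has them. Camera axes: x right, y down, z forward; pixel columns grow to the right and rows downward; lengths in m; the calibration is good to about 2 mm. A picture is of the moment at which its call begins. There is no depth.
- r.close_job(): hands the job in; it is judged then, once.
The state is a dict: "time_s": time; "joints": joint angles; "qd": joint speeds; "joint_torque": joint torques, N m; "tcp_pos": TCP position; "eef_rot": TCP orientation; "contact_force": force on the tool from outside, world axes, zero at the start; "moment": the same for the moment, N m; "gripper_width": finger opening in m; "gripper_force": force on a finger pad.
Only numpy, scipy, OpenCV 4.12 (cv2) and the standard library are available. Lean on these libraries where they do the work, as an engineer would, in place of code of your own. Each camera call takes 0.05 s, during which the arm holds its last target. There are 200 camera calls.

TASK

Close the sunken round well in the wooden prep board: slide the round metal cover along the board, without lifting it off the wood, until it drops into the well, and leave it lying flat in it. The square cover belongs elsewhere, so leave it where it is.

Things in the scene. Friction and masses are not known exactly. Their poses are not given: they have to be found in the camera images.
- prep_board: Fixed wooden board, 160 mm (its x) by 370 mm (its y) by 16 mm high, lying on the table. Origin at the centre of its underside; z up. In the middle of its top is a round well of 102 mm diameter, 8 mm deep, with a 3 mm chamfer at its mouth; the rest of the top is flat. The board's x axis points roughly away from the robot; it may be turned by up to 0.3 rad.
- well_floor (a point): Centre of the well's flat floor, 8 mm above the board's underside and 8 mm below its top; axes as the board's.
- round_cover: Loose round plain metal cover, a disc of 88 mm diameter and 8 mm thickness with an upright black round knob in its middle, 24 mm in diameter and 28 mm high above the disc (36 mm in all). About 0.15 kg. Origin at the centre of its underside, z up. It starts lying on the board's top at one end of the board, about 127 mm from the well's centre along the board's length; it fits the well with 7 mm to spare all round, and lies flush with the board's top when it is in.
- square_cover: Loose square cover of the same metal, 88 by 88 by 8 mm with the same black knob (24 mm in diameter, 28 mm high above the plate) in its middle. It lies at the other end of the board and does not fit the well. Origin at the centre of its underside, z up.
Things that resemble listed ones, but are neither listed nor needed, are in the scene too. Leave any blue or pink look-alike of the round_cover alone.

How it is judged:
By the outcome, as a careful person would: the job done as asked, in the order asked, and still so for the second after the job is handed in, with the robot touching nothing.
It also fails if it takes over 29 s, if anything falls off the work surface, if the arm or the gripper's body presses on something with over 40 N, if the wrist force passes 120 N, or if a joint passes its speed limit or range.

## Working session

There is one attempt and no reset: what is moved stays moved. The work goes in short steps, Python scripts to look and compute and a tool call to move; the robot and the scene stay as the last step left them, time stands still between calls to the robot, and variables do not carry over. Pictures are saved under pics/ and viewed, at most 10 in all, crops included, and the job is handed in when it is done.

Besides the shell and the picture viewer there is one more tool, called in YAML: its name, and indented under it one key for each argument. send_rows: Moves the arm, as the interface text tells. Its arguments: {"type":"object","properties":{"steps":{"type":"array","items":{"type":"object","properties":{"dp":{"type":"array","items":{"type":"number"}},"roll":{"type":"number"},"jaw":{"type":"number"}}}},"newtons":{"type":"number"}},"required":["steps"]}

```bash
mkdir -p pics; cat > h.py <<'E'
from plant import r
import cv2, numpy as np
def snap(n,f):
    c=r.capture(n); cv2.imwrite(f'pics/{f}.png',c['image']); np.savez(f'pics/{f}.npz',K=c['K'],rvec=c['rvec'],tvec=c['tvec']); return c
def ray(f,uv,z):
    c=np.load(f'pics/{f}.npz'); R=cv2.Rodrigues(c['rvec'])[0]; t=c['tvec'].reshape(3)
    o=-R.T@t; d=R.T@np.linalg.inv(c['K'])@np.array([uv[0],uv[1],1.]); return o+d*(z-o[2])/d[2]
E
python3 - <<'E'
from h import *
a=snap('scene','a')['image'];b=snap('side','b')['image']
cv2.imwrite('pics/ab.png',cv2.resize(a,(800,600),interpolation=cv2.INTER_CUBIC))
cv2.imwrite('pics/bb.png',cv2.resize(b,(800,600),interpolation=cv2.INTER_CUBIC))
print(r.get_state())
E
```

```text
{'time_s': 0.1, 'joints': array([-5.78623097e+01,  2.05873485e+01,  6.37162096e-01, -1.74084835e-02,
       -7.01339579e+01, -1.65084077e+01]), 'qd': array([-0.01376805, -0.1509199 ,  0.07046932,  0.13424514,  0.02190277,
        0.08052544]), 'joint_torque': array([-2.00600945e-03, -5.84162772e+01,  2.93751884e+01,  7.01561853e+00,
        1.01295396e-02, -5.31374019e-05]), 'tcp_pos': array([ 0.18172927, -0.64963914,  0.23970304]), 'eef_rot': array([ 1.79914674e+02, -8.22108127e-03, -1.64376639e+02]), 'contact_force': array([-0.03128775, -0.23351828,  0.02850046]), 'moment': array([-0.00520376, -0.03067479,  0.01595309]), 'gripper_force': 0.0, 'gripper_width': 0.08771772724901547}
```

View pics/ab.png

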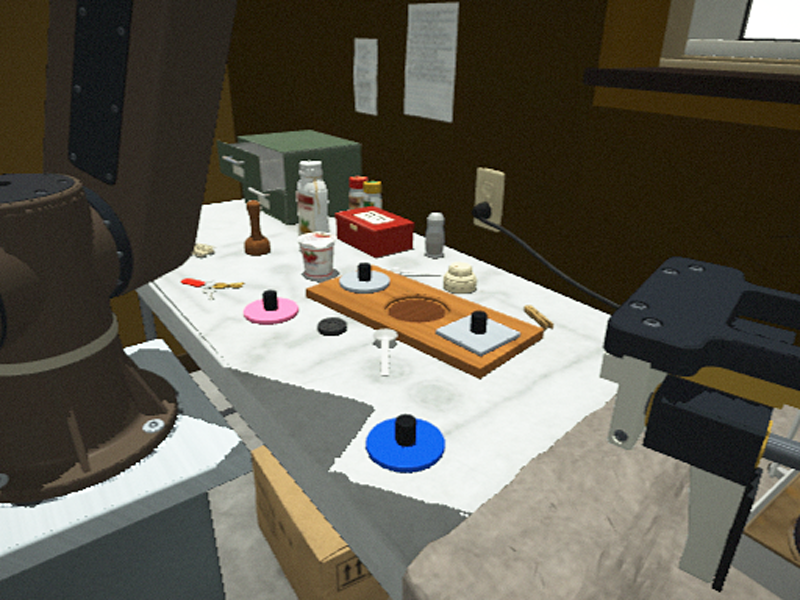

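View pics/bb.png

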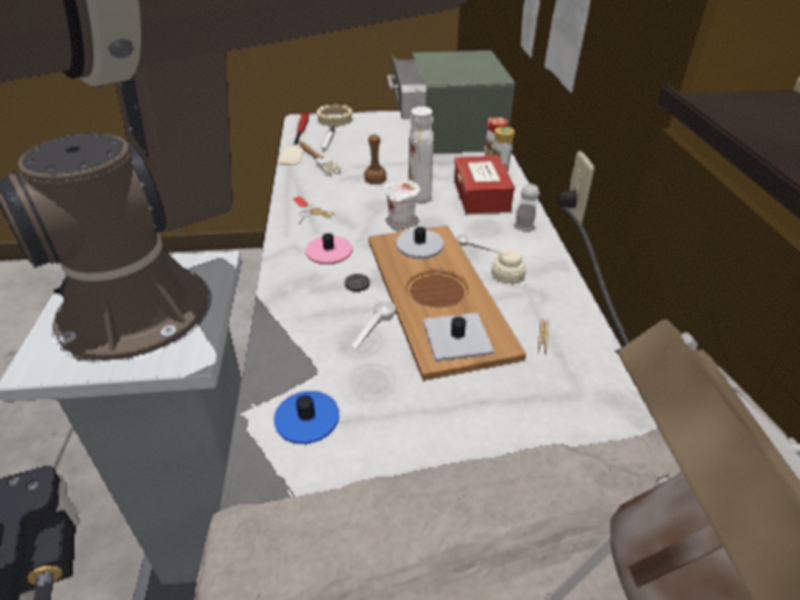

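The side view shows the round cover's knob top at (420,231) in the enlarged picture, the well mouth centred at (437,289), and the square cover at (459,335). The scene view has the knob top at (364,264), the well at (416,309), and the square knob top at (479,314).

```bash
python3 - <<'E'
from h import *
s=512/800
for f,d in (('a',{'knob':(364,264,.052),'sq':(479,314,.052),'well':(416,309,.016),'c1':(308,290,.016),'c2':(480,370,.016),'c3':(543,332,.016),'pink':(270,292,.036),'cup':(317,238,.09)}),('b',{'knob':(420,229,.052),'sq':(459,320,.052),'well':(437,289,.016),'c1':(370,236,.016),'c2':(425,370,.016),'c3':(522,353,.016),'c4':(447,228,.016),'cup':(403,187,.09),'bottle':(422,197,0)})):
  for k,v in d.items(): print(f,k,ray(f,(v[0]*s,v[1]*s),v[2]).round(4))
E
```

```text
a knob [0.4837 0.1192 0.052 ]
a sq [ 0.5087 -0.137   0.052 ]
a well [ 0.493 -0.014  0.016]
a c1 [0.3903 0.1501 0.016 ]
a c2 [ 0.4471 -0.2062  0.016 ]
a c3 [ 0.5971 -0.1843  0.016 ]
a pink [0.3166 0.1374 0.036 ]
a cup [0.4322 0.1862 0.09  ]
b knob [0.4847 0.1152 0.052 ]
b sq [ 0.512  -0.1373  0.052 ]
b well [ 0.4983 -0.0163  0.016 ]
b c1 [0.3951 0.1558 0.016 ]
b c2 [ 0.4547 -0.1986  0.016 ]
b c3 [ 0.601  -0.1782  0.016 ]
b c4 [0.5448 0.1705 0.016 ]
b cup [0.4624 0.2047 0.09  ]
b bottle [0.5154 0.3236 0.    ]
```

```bash
cat >> h.py <<'E'
from scipy.spatial.transform import Rotation as Ro
def to(p,yaw=None):
    s=r.get_state(); R=Ro.from_euler('xyz',s['eef_rot'],degrees=True)
    d=R.inv().apply(np.array(p)-s['tcp_pos'])*1000
    roll=0 if yaw is None else -np.radians((yaw-s['eef_rot'][2]+180)%360-180)
    print('t',s['time_s'],'tcp',s['tcp_pos'].round(4),s['eef_rot'].round(2),'F',s['contact_force'].round(1),'dp',d.round(1),'roll',round(roll,3))
E
python3 - <<'E'
from h import *
to([.45,-.35,.24],-81.5)
s=512/800
P=[];
for f in 'ab':
  c=np.load(f'pics/{f}.npz'); P.append(c['K']@np.c_[cv2.Rodrigues(c['rvec'])[0],c['tvec'].reshape(3)])
for n,u,v in (('cuprim',(317,240),(403,189)),('cupbase',(319,274),(402,220)),('bottletop',(312,163),(422,111)),('knobtop',(364,264),(420,229))):
  X=cv2.triangulatePoints(P[0],P[1],np.array(u)*s,np.array(v)*s).ravel();print(n,(X[:3]/X[3]).round(3))
E
```

```text
t 0.1 tcp [ 0.1817 -0.6496  0.2397] [ 1.7991e+02 -1.0000e-02 -1.6438e+02] F [-0.  -0.2  0. ] dp [-339.1  216.3   -0. ] roll -1.446
cuprim [0.467 0.25  0.062]
cupbase [ 0.464  0.243 -0.004]
bottletop [0.513 0.339 0.183]
knobtop [0.485 0.12  0.05 ]
```

send_rows:
  steps:
    - {"dp": [-50, 32, 0], "roll": -0.18, "jaw": 100}
    - {"dp": [-100, 64, 0], "roll": -0.36, "jaw": 100}
    - {"dp": [-150, 96, 0], "roll": -0.54, "jaw": 100}
    - {"dp": [-200, 128, 0], "roll": -0.72, "jaw": 100}
    - {"dp": [-250, 160, 0], "roll": -0.9, "jaw": 100}
  newtons: 10

```text
time_s: 0.72
tcp_pos: [0.3804, -0.4269, 0.2404]
eef_rot: [180.0, 0.0, -112.5]
contact_force: [1.0, 0.1, 0.2]
gripper_width: 0.088
gripper_force: 0.0
```

```bash
python3 -c "
from h import *
to([.47,.03,.24],-81.5)"
```

```text
t 0.725 tcp [ 0.3804 -0.4269  0.2404] [ 1.7998e+02  1.0000e-02 -1.1247e+02] F [1.  0.1 0.2] dp [-456.5   91.8    0.5] roll -0.541
```

send_rows:
  steps:
    - {"dp": [-60, 12, 0], "roll": -0.14, "jaw": 100}
    - {"dp": [-120, 24, 0], "roll": -0.28, "jaw": 100}
    - {"dp": [-180, 36, 0], "roll": -0.42, "jaw": 100}
    - {"dp": [-240, 48, 0], "roll": -0.54, "jaw": 100}
    - {"dp": [-300, 60, 0], "roll": -0.54, "jaw": 100}

```text
time_s: 1.35
tcp_pos: [0.4403, -0.1269, 0.2406]
eef_rot: [-180.0, 0.0, -81.8]
contact_force: [0.4, 0.5, 0.3]
gripper_width: 0.0878
gripper_force: 0.0
```

```bash
python3 -c "
from h import *
to([.475,.03,.24],-81.5)"
```

```text
t 1.35 tcp [ 0.4403 -0.1269  0.2406] [-179.98    0.    -81.77] F [0.4 0.5 0.3] dp [-150.3  -56.8    0.6] roll -0.005
```

send_rows:
  steps:
    - {"dp": [-50, -20, 0], "roll": 0, "jaw": 100}
    - {"dp": [-100, -40, 0], "roll": 0, "jaw": 100}
    - {"dp": [-150, -56, 0], "roll": 0, "jaw": 100}
    - {"dp": [-150, -56, 0], "roll": 0, "jaw": 100}
    - {"dp": [-150, -56, 0], "roll": 0, "jaw": 100}

```text
time_s: 1.98
tcp_pos: [0.4743, 0.0277, 0.2402]
eef_rot: [179.9, -0.0, -81.8]
contact_force: [0.2, -0.4, 0.5]
gripper_width: 0.0876
gripper_force: 0.0
```

```bash
python3 -c "
from h import *
i=snap('wrist','w')['image']
cv2.imwrite('pics/wb.png',cv2.resize(i,(800,600),interpolation=cv2.INTER_CUBIC))
to([.485,.117,.24])"
```

```text
t 2.025 tcp [0.4743 0.0272 0.2403] [ 1.7996e+02 -1.0000e-02 -8.1870e+01] F [-0.1 -0.3  0.7] dp [-87.4 -23.3   0.3] roll 0
```

View pics/wb.png

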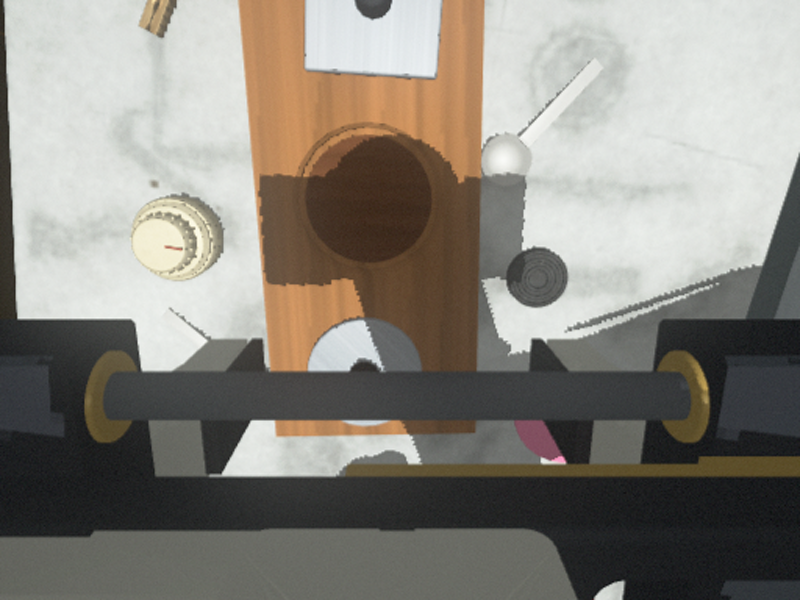

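The wrist view (enlarged) shows the well mouth spanning columns 297–440 and rows 123–268. The round disc spans columns 307–423 and rows 317–426, and the board's end corners are at (277,435) and (475,432).

```bash
python3 - <<'E'
from h import *
s=512/800
for n,p,z in (('wL',(297,195),.016),('wR',(440,195),.016),('wT',(368,123),.016),('wB',(368,268),.016),('dL',(307,372),.024),('dR',(423,372),.024),('dT',(365,317),.024),('dB',(365,426),.024),('e1',(277,435),.016),('e2',(475,432),.016),('b3',(240,0),.016),('b4',(484,0),.016)):
  print(n,ray('w',(p[0]*s,p[1]*s),z).round(4))
E
```

```text
wL [ 0.5507 -0.0046  0.016 ]
wR [ 0.4497 -0.0191  0.016 ]
wT [ 0.5068 -0.0603  0.016 ]
wB [0.4937 0.041  0.016 ]
dL [0.5292 0.1261 0.024 ]
dR [0.4416 0.1136 0.024 ]
dT [0.4909 0.0763 0.024 ]
dB [0.4796 0.165  0.024 ]
e1 [0.5487 0.1876 0.016 ]
e2 [0.3912 0.1623 0.016 ]
b3 [ 0.5994 -0.1243  0.016 ]
b4 [ 0.4417 -0.1469  0.016 ]
```

send_rows:
  steps:
    - {"dp": [-45, -12, 0], "roll": 0, "jaw": 100}
    - {"dp": [-90, -24, 0], "roll": 0, "jaw": 100}
    - {"dp": [-90, -24, 50], "roll": 0, "jaw": 100}
    - {"dp": [-90, -24, 100], "roll": 0, "jaw": 100}
    - {"dp": [-90, -24, 140], "roll": 0, "jaw": 100}

```text
time_s: 2.65
tcp_pos: [0.4852, 0.1186, 0.0989]
eef_rot: [180.0, -0.0, -82.0]
contact_force: [0.7, 0.2, -0.4]
gripper_width: 0.0873
gripper_force: 0.0
```

```bash
python3 -c "
from h import *
to([.4855,.120,.043],-81.5)
i=snap('side','s2')['image'][110:260,180:380]
cv2.imwrite('pics/s2b.png',cv2.resize(i,(800,600),interpolation=cv2.INTER_CUBIC))"
```

```text
t 2.65 tcp [0.4852 0.1186 0.0989] [ 1.7995e+02 -1.0000e-02 -8.1970e+01] F [ 0.7  0.2 -0.4] dp [-1.4 -0.6 55.9] roll -0.008
```

View pics/s2b.png

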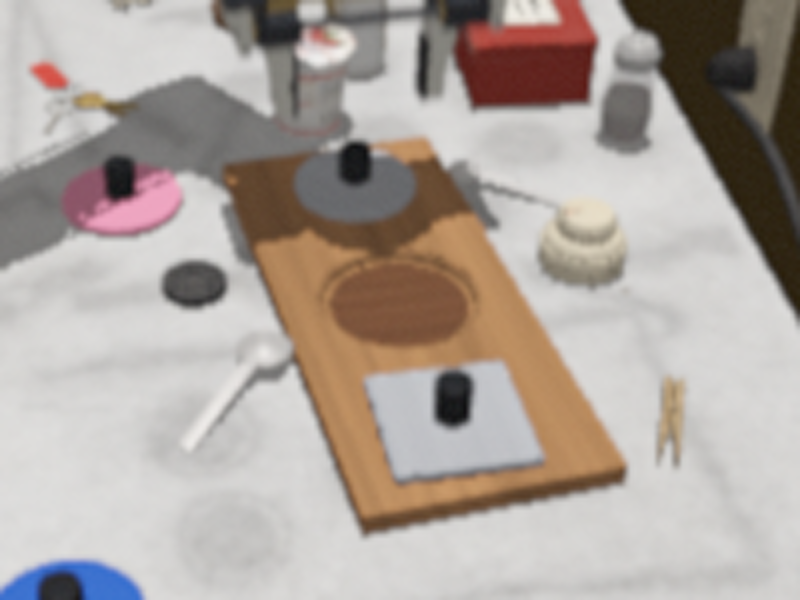

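The jaws straddle the silver knob (355,160 in the crop), with nothing between them and the board.

send_rows:
  steps:
    - {"dp": [-1, -0.5, 28], "roll": 0, "jaw": 100}
    - {"dp": [-1, -0.5, 56], "roll": 0, "jaw": 100}
    - {"dp": [-1, -0.5, 56], "roll": 0, "jaw": 60}
    - {"dp": [-1, -0.5, 56], "roll": 0, "jaw": 20}
    - {"dp": [-1, -0.5, 56], "roll": 0, "jaw": 20}
  newtons: 5

```text
time_s: 3.32
tcp_pos: [0.4869, 0.1215, 0.046]
eef_rot: [-179.9, 0.1, -81.9]
contact_force: [0.1, 0.3, 1.0]
gripper_width: 0.0633
gripper_force: 0.0
```

send_rows:
  steps:
    - {"dp": [0, 0, 0], "roll": 0, "jaw": 15}
    - {"dp": [0, 0, 0], "roll": 0, "jaw": 15}
    - {"dp": [0, 0, 0], "roll": 0, "jaw": 15}
    - {"dp": [0, 0, 0], "roll": 0, "jaw": 15}
  newtons: 5

```text
time_s: 3.82
tcp_pos: [0.486, 0.1212, 0.0446]
eef_rot: [180.0, -0.0, -81.9]
contact_force: [-0.7, -0.7, 1.1]
gripper_width: 0.0237
gripper_force: 5.0
```

```bash
python3 -c "
from h import *
to([.500,-.0095,.043])"
```

```text
t 3.825 tcp [0.486  0.1212 0.0446] [180.    -0.   -81.86] F [-0.7 -0.7  1.1] dp [131.4   4.6   1.6] roll 0
```

send_rows:
  steps:
    - {"dp": [10, 0.3, 1], "roll": 0, "jaw": 15}
    - {"dp": [22, 0.7, 1], "roll": 0, "jaw": 15}
    - {"dp": [34, 1.1, 1], "roll": 0, "jaw": 15}
    - {"dp": [46, 1.4, 1], "roll": 0, "jaw": 15}
    - {"dp": [58, 1.8, 1], "roll": 0, "jaw": 15}

```text
time_s: 4.45
tcp_pos: [0.4935, 0.0636, 0.0442]
eef_rot: [-179.9, 0.1, -81.8]
contact_force: [-0.2, 5.1, 5.6]
gripper_width: 0.0243
gripper_force: 5.0
```

```bash
python3 -c "
from h import *
to([.500,-.0095,.043])
print(r.get_state()['gripper_width'])"
```

```text
t 4.45 tcp [0.4935 0.0636 0.0442] [-1.7987e+02  5.0000e-02 -8.1840e+01] F [-0.2  5.1  5.6] dp [73.3  4.   1.1] roll 0
0.024328586796059898
```

send_rows:
  steps:
    - {"dp": [14, 0.7, 0], "roll": 0, "jaw": 15}
    - {"dp": [28, 1.4, 0], "roll": 0, "jaw": 15}
    - {"dp": [42, 2, 0], "roll": 0, "jaw": 15}
    - {"dp": [56, 2.7, 0], "roll": 0, "jaw": 15}
    - {"dp": [70, 3.3, 0], "roll": 0, "jaw": 15}

```text
time_s: 5.08
tcp_pos: [0.4986, -0.0075, 0.0432]
eef_rot: [179.9, -0.0, -81.9]
contact_force: [0.3, -0.7, -1.2]
gripper_width: 0.0238
gripper_force: 5.0
```

```bash
python3 -c "
from h import *
to([.500,-.0095,.043])
i=snap('side','s3')['image'][110:260,180:380]
j=snap('scene','s4')['image'][140:260,190:350]
cv2.imwrite('pics/s3b.png',np.hstack([cv2.resize(i,(400,300),interpolation=cv2.INTER_CUBIC),cv2.resize(j,(400,300),interpolation=cv2.INTER_CUBIC)]))"
```

```text
t 5.075 tcp [ 0.4986 -0.0075  0.0432] [ 1.7993e+02 -1.0000e-02 -8.1880e+01] F [ 0.3 -0.7 -1.2] dp [ 2.2 -1.1  0.2] roll 0
```

View pics/s3b.png

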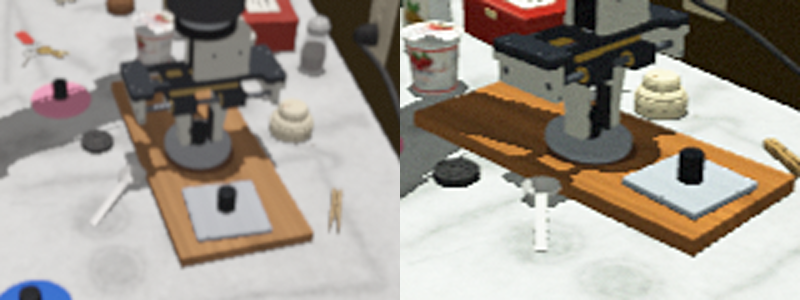

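The cover sits above the well at about (200,150) in the left half. The jaws still carry it, so I'll lower it in and release.

send_rows:
  steps:
    - {"dp": [1.5, -1, 2], "roll": 0, "jaw": 15}
    - {"dp": [1.5, -1, 5], "roll": 0, "jaw": 15}
    - {"dp": [1.5, -1, 7], "roll": 0, "jaw": 15}
    - {"dp": [1.5, -1, 7], "roll": 0, "jaw": 15}
    - {"dp": [1.5, -1, 7], "roll": 0, "jaw": 60}

```text
time_s: 5.8
tcp_pos: [0.5003, -0.0075, 0.0366]
eef_rot: [180.0, -0.0, -81.8]
contact_force: [0.4, 0.5, -0.8]
gripper_width: 0.0293
gripper_force: 0.0
```

send_rows:
  steps:
    - {"dp": [0, 0, 0], "roll": 0, "jaw": 70}
    - {"dp": [0, 0, 0], "roll": 0, "jaw": 70}
    - {"dp": [0, 0, -40], "roll": 0, "jaw": 80}
    - {"dp": [0, 0, -90], "roll": 0, "jaw": 80}
    - {"dp": [0, 0, -140], "roll": 0, "jaw": 80}

```text
time_s: 6.42
tcp_pos: [0.4999, -0.0078, 0.178]
eef_rot: [180.0, -0.0, -81.9]
contact_force: [0.8, -0.5, -1.0]
gripper_width: 0.0697
gripper_force: 0.0
```

send_rows:
  steps:
    - {"dp": [-40, 0, -20], "roll": 0, "jaw": 80}
    - {"dp": [-80, 0, -40], "roll": 0, "jaw": 80}
    - {"dp": [-80, 0, -40], "roll": 0, "jaw": 80}

```text
time_s: 6.8
tcp_pos: [0.4896, 0.0737, 0.2184]
eef_rot: [-179.8, 0.1, -81.7]
contact_force: [-0.9, -0.4, -0.5]
gripper_width: 0.0702
gripper_force: 0.0
```

```bash
python3 -c "
from h import *
i=snap('side','s5')['image'][110:260,180:380]
j=snap('wrist','s6')['image'];k=snap('scene','s7')['image'][140:260,190:350]
f=lambda x:cv2.resize(x,(400,300),interpolation=cv2.INTER_CUBIC)
cv2.imwrite('pics/s5b.png',np.vstack([np.hstack([f(i),f(k)]),np.hstack([f(j),f(j[:300,100:400])])]))"
```

```text
(no output)
```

View pics/s5b.png

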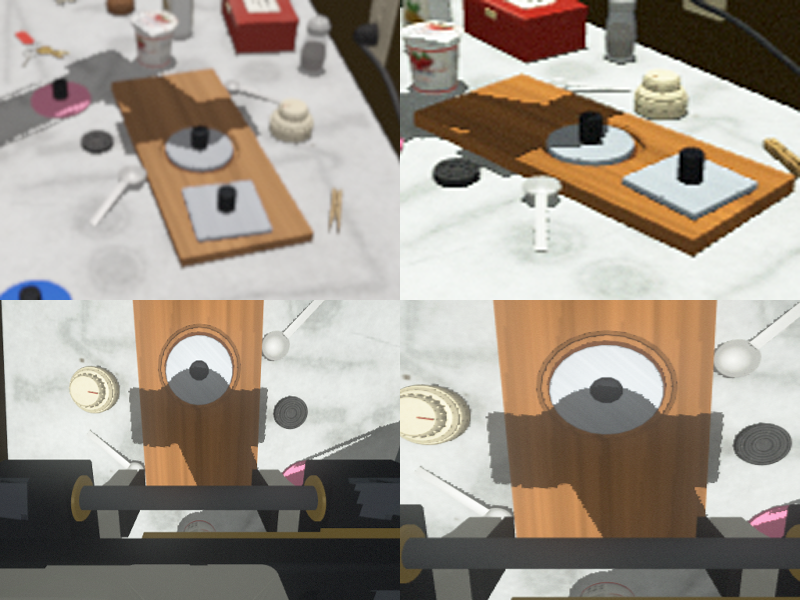

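In the top-right panel the cover's front rim at (575,160) may be standing proud of the wood. I'll check it enlarged.

```bash
python3 -c "
from h import *
k=cv2.imread('pics/s7.png')[175:220,235:300]; j=cv2.imread('pics/s6.png')[10:150,170:340]
f=lambda x:cv2.resize(x,(400,300),interpolation=cv2.INTER_CUBIC)
i=cv2.imread('pics/s5.png')[165:205,255:305]
cv2.imwrite('pics/s8.png',np.vstack([np.hstack([f(k),f(i)]),np.hstack([cv2.resize(j,(364,300)),np.zeros((300,436,3),np.uint8)])]))"
```

```text
(no output)
```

View pics/s8.png

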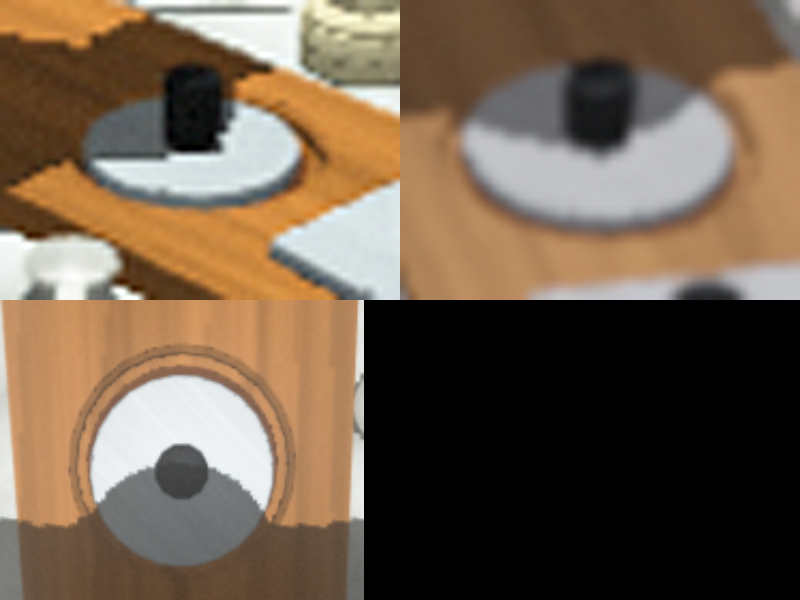

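```bash
python3 - <<'E'
from h import *
S=lambda u,v:(235+u*65/400,175+v*45/300)
D=lambda u,v:(255+(u-400)*50/400,165+v*40/300)
W=lambda u,v:(170+u*170/364,10+(v-300)*140/300)
def tri(*fs):
  P=[];
  for f in fs:
    c=np.load(f'pics/{f}.npz'); P.append((c['K']@np.c_[cv2.Rodrigues(c['rvec'])[0],c['tvec'].reshape(3)]))
  return P
P=dict(zip(('s7','s5','s6'),tri('s7','s5','s6')))
def lsq(obs):
  A=[]
  for f,(u,v) in obs: A+= [u*P[f][2]-P[f][0], v*P[f][2]-P[f][1]]
  X=np.linalg.svd(np.array(A))[2][-1]; return (X[:3]/X[3]).round(4)
print('knobtop',lsq([('s7',S(193,71)),('s5',D(600,72))]))
print('sq ref?')
for z in (.016,.024):
  print(z)
  for f,pts in (('s7',[S(82,150),S(301,150),S(195,196),S(190,96)]),('s5',[D(460,145),D(735,145),D(600,221),D(600,60)]),('s6',[W(90,471),W(275,471),W(182,375),W(182,567)])):
    q=np.array([ray(f,p,z)[:2] for p in pts]); print(f,q[:2].mean(0).round(4),q[2:].mean(0).round(4),'diam',np.linalg.norm(q[0]-q[1]).round(4),np.linalg.norm(q[2]-q[3]).round(4), [x.round(4).tolist() for x in q])
print('mouth',[ray('s6',W(*p),.016).round(4) for p in ((70,458),(295,458),(182,345))])
E
```

```text
knobtop [ 0.4991 -0.0065  0.0436]
sq ref?
0.016
s7 [ 0.4938 -0.0127] [ 0.4973 -0.0087] diam 0.0884 0.0866 [[0.4578, 0.013], [0.5297, -0.0383], [0.4712, -0.0432], [0.5234, 0.0258]]
s5 [ 0.4987 -0.0137] [ 0.5001 -0.0095] diam 0.0902 0.0916 [[0.4538, -0.0095], [0.5436, -0.0179], [0.4935, -0.0548], [0.5067, 0.0358]]
s6 [ 0.4994 -0.006 ] [ 0.4994 -0.0046] diam 0.088 0.0878 [[0.5429, 0.0003], [0.4558, -0.0123], [0.5057, -0.048], [0.4931, 0.0388]]
0.024
s7 [ 0.4833 -0.0256] [ 0.4867 -0.0217] diam 0.0866 0.0848 [[0.448, -0.0004], [0.5185, -0.0508], [0.4611, -0.0555], [0.5123, 0.0121]]
s5 [ 0.4969 -0.0237] [ 0.4983 -0.0196] diam 0.0889 0.0903 [[0.4526, -0.0196], [0.5412, -0.0278], [0.4918, -0.0643], [0.5048, 0.0251]]
s6 [ 0.4993 -0.0057] [ 0.4994 -0.0043] diam 0.086 0.0857 [[0.5419, 0.0004], [0.4568, -0.0119], [0.5055, -0.0467], [0.4932, 0.0381]]
mouth [array([ 0.553 , -0.0042,  0.016 ]), array([ 0.4475, -0.0195,  0.016 ]), array([ 0.5075, -0.0606,  0.016 ])]
```

The knob top triangulates to z = 43.6 mm, where a flush cover puts it at 44 mm. The disc measures about 88 mm across at z = 16 mm in all three views, so it lies flat in the well.

```bash
python3 -c "
from plant import r
print(r.close_job())"
```

```text
the job is handed in; nothing more can be done
None
```

The round cover lies flat and flush in the well, and I've handed the job in; I slid it along the board to the well by its knob, lowered it the last few millimetres instead of letting it drop freely, and left the square, blue and pink covers alone.

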